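# Clear the test station, load the power module and start the test

### The job

Somebody left the heat sink lying across the cradle of the test station: lift it off and set it down flat in the black parts tray, fins up. Then lay the power module flat in the cradle, between the guides and with its connector end towards the sliding contact carriage, let go of it and slide the carriage fully home against the connector. Only then press the test button fully down and release it; leave the other things on the bench where they are.

Things in the scene. Friction and masses are not known exactly. Their poses are not given: they have to be found in the camera images.
- station: Low grey instrument box, 220 x 220 mm, 40 mm high, fixed to the bench. Origin: centre of its underside; z up. On its flat top: the contact carriage (+y end), the test button (x = +83, y = +75) and the cradle: two aluminium guides along y (y = -100 to +50), 6 mm high, 8 mm thick, 64 mm apart inside, centred on x = 0, and a 16 mm high end stop with its inner face at y = -100.
- cradle (a point): Point on the cradle floor (station top, 40 mm above the bench) midway between the guides, where the centre of the module's underside lies when home against the end stop: x = 0, y = -45 in the station's frame. Axes as the station's.
- carriage (a joint): Sliding contact carriage: 0 = fully back, 0.050 m = fully home; slides along the station's -y, stays where left (2 N friction; starts at 0 to 0.01). Black block 56 mm wide (x), 34 mm long (y), 40 mm high above the station's top; contact face at y = +62.5 at joint 0, +12.5 when home; it pushes a loaded module to the end stop.
- carriage_tab (a point): Top centre of the aluminium grip tab on the carriage, 77 mm above the station's top (117 mm above the bench). The tab is upright, 14 mm thick along the station's x, 30 mm long along y and stands 37 mm above the carriage block. Moves with the carriage.
- test_button (a joint): Spring push button with a round white cap on the station: 0 = up, 0.006 m = fully down (about 5 N). It is the only button on the station.
- test_button_top (a point): Centre of the top of the button's cap (radius 16 mm); press straight down here.
- heat_sink: Bare aluminium heat sink, 120 mm long (its x), 50 mm wide (its y), 40 mm high, six upright fins along its length on a 10 mm base, 0.35 kg. Origin: centre of its underside. At the start it lies crosswise on top of the two cradle guides (underside 46 mm above the bench), fins up.
- module: Power module: plain steel box with black vent slots and a paper label on top, 110 mm long (its x), 54 mm wide (its y), 40 mm high, about 0.45 kg. Origin: centre of its underside. At its +x end is a black connector block, 40 mm wide and 12 mm long (counted in the 110), narrower and lower than the box. It lies loose on the bench to one side of the station.
- connector (a point): Centre of the connector's end face, 55 mm from the module's origin along its +x, 17 mm above its underside.
- tray: Empty open black plastic parts tray fixed to the bench on the other side of the station, 200 mm (its x) by 160 mm (its y), 30 mm high, walls and floor 5 mm thick. Origin: centre of its underside.
- multimeter: Yellow handheld multimeter lying on the bench, 160 x 80 x 34 mm. Origin: centre of its underside. Leave alone.
- spool: Steel solder spool standing on end, 64 mm diameter, 60 mm high. Origin: centre of its underside. Leave alone.
- board: Green circuit board with parts on it, 100 x 130 mm, 20 mm high. Origin: centre of its underside. Leave alone.
- screwdriver: Screwdriver lying on the bench, 190 mm long along its x. Leave alone.
Things that resemble listed ones, but are neither listed nor needed, are in the scene too. What is shaped like the module but blue or red is not meant.

How it is judged:
By the outcome, as a careful person would: the job done as asked, in the order asked, and still so for the second after the job is handed in, with the robot touching nothing.
It also fails if it takes over 67 s, if anything falls off the work surface, if the arm or the gripper's body presses on something with over 40 N, if the wrist force passes 120 N, or if a joint passes its speed limit or range.

### The arm

A 6-joint arm with a two-finger parallel gripper is mounted at the origin on the work surface. World frame = base frame: x ahead of the robot, y to its left, z up, the work surface at z = 0. Lengths are in m, angles in degrees, forces in N, time in s.
With the tool pointing down it reaches from about 0.375 to 0.9 m from the base axis. Payload 3.1 kg.
Tool frame: the origin (TCP) lies between the finger pads; the fingertips stand 11 mm ahead of it and the grasp point (between the pads) lies 8 mm behind it; z points along the fingers, y is the line along which they close (so a half turn about z gives the same grasp; the last joint's range is limited). The gripper opens to 87 mm and grips with 3 to 60 N. Pads are 19 mm wide; open, the fingers measure 117 mm over their backs; the gripper's body (75 mm by 190 mm) begins 51 mm behind the grasp point.
Start: joints at [54.059, 30.224, 82.088, -0, 67.689, -10.227], TCP at [0.271, 0.563, 0.234] pointing down, gripper open.
Joint ranges: [-176.69, 176.69], [-43.24, 126.21], [12.49, 139.97], [-82, 262], [0, 151.66], [-163.58, 163.58]. Speed limits (degrees/s): [159.86, 159.86, 180, 180, 180, 180].

### API

Orientations are given as a 3x3 rotation matrix whose columns are the frame's x, y, z axes.
In Python, from rig import bot gives the robot as it stands.
- The arm moves only by the tool apply_moves, never from a script. Its argument "steps" is a list that holds one entry, the list of rows, each a list of 7 numbers: the shift along the tool's x, y, z in cm, then the turn, a rotation vector about the tool's x, y, z in degrees, then the gripper command: -1 is shut, 1 is fully open, values between are in proportion. In form: [[[dx, dy, dz, rx, ry, rz, jaw], ...]]. A call has 1 to 20 rows; each row is the pose to reach, as a shift and turn from the pose commanded when the call began, along the tool's axes at that moment; what a row does not reach only later rows make up. A row lasts 1/8 s, in which the tool goes at most 62.5 mm and 10.7 degrees, less where a joint would pass 70% of its speed; a pose out of reach is approached as far as the arm can. A call with a gripper value outside its range is refused whole. The fingers move at their own pace and stop on an object; the grip force is fixed at half the most. Time passes only in rows, so rows that repeat a pose let the fingers close. It gives the time, the measured TCP pose, the force, the opening and the grip force at its end, in the units of the state.
- bot.read_state(): the state, without advancing time (a new reading comes with each control period).
- bot.capture(name): name is "scene" or "top" or "wrist"; returns the picture (420x560x3 uint8, blue, green, red); there is no depth.
- bot.camera_model(name): a dict with "intrinsics" (3x3 intrinsics, pixels), "k1" (the pictures are not rectified: a ray, as slopes to the right and down, at radius r is drawn at 1 + k1 r^2 times it, then the intrinsics apply), "R" (3x3) and "t" (3): a world point X has camera coordinates R X + t. Camera axes: x right, y down, z forward; pixel columns grow to the right and rows downward; lengths in m; the calibration is good to about 2 mm. A picture is of the moment at which its call begins: read the wrist's pose just before it. camera_model takes no time and is no camera call; for the wrist camera it gives the pose at the moment of the call.
- bot.hand_in(): hands the job in; it is judged then, once.
The state is a dict: "time_s": time; "joint_positions": joint angles; "qvel": joint speeds; "tau": joint torques, N m; "position": TCP position; "tcp_rot": TCP orientation; "force": force on the tool from outside, world axes, zero at the start; "moment": the same for the moment, N m; "opening": opening from 0.0 (shut) to 1.0 (fully open); "grasp_force": force on a finger pad.
Only numpy, scipy, OpenCV 4.12 (cv2) and the standard library are available. Lean on these libraries where they do the work, as an engineer would, in place of code of your own. Each camera call takes 0.05 s, during which the arm holds its last target. There are 200 camera calls.

## Working session

There is one attempt and no reset: what is moved stays moved. The work goes in short steps, Python scripts to look and compute and a tool call to move; the robot and the scene stay as the last step left them, time stands still between calls to the robot, and variables do not carry over. Pictures are saved under pics/ and viewed, at most 10 in all, crops included, and the job is handed in when it is done.

Besides the shell and the picture viewer there is one more tool, called after "Emit:" by a JSON object that holds its "fn" and its "kwargs". apply_moves: Moves the arm, as the interface text tells. Its arguments: {"type":"object","properties":{"steps":{"type":"array","items":{"type":"array","items":{"type":"array","items":{"type":"number"}}}}},"required":["steps"]}

```bash
mkdir -p pics; ls; python3 - <<'E'
from rig import bot
import cv2,numpy as np
s=bot.read_state();print(s['time_s'],s['position'],s['tcp_rot'],s['opening'])
for n in("scene","top","wrist"):
    m=bot.camera_model(n);print(n,m)
    cv2.imwrite(f'pics/{n}0.png',bot.capture(n))
E
```

```text
pics
0.0 [0.27072095 0.56254551 0.23257183] [[-9.00981518e-01  4.33855674e-01 -1.24861470e-03]
 [ 4.33857310e-01  9.00979930e-01 -1.73249133e-03]
 [ 3.73325587e-04 -2.10266328e-03 -9.99997720e-01]] 1.0042859545314191
scene {'intrinsics': array([[443.75819036,   0.        , 274.30406073],
       [  0.        , 443.75819036, 209.79191489],
       [  0.        ,   0.        ,   1.        ]]), 'k1': -0.040294835374777654, 'R': array([[-0.82770223,  0.56115875, -0.00314234],
       [ 0.44319293,  0.65024874, -0.61705478],
       [-0.34422239, -0.51213028, -0.78691392]]), 't': array([ 0.4465323 , -0.1234356 ,  1.35452211])}
top {'intrinsics': array([[436.32123005,   0.        , 272.50320005],
       [  0.        , 436.32123005, 199.9849311 ],
       [  0.        ,   0.        ,   1.        ]]), 'k1': -0.07991480541640793, 'R': array([[ 4.52966171e-02, -9.98973538e-01, -2.95507449e-04],
       [-9.76557603e-01, -4.42178905e-02, -2.10665672e-01],
       [ 2.10436365e-01,  9.83102233e-03, -9.77558125e-01]]), 't': array([-0.10096567,  0.51212187,  1.37057221])}
wrist {'intrinsics': array([[319.70903585,   0.        , 282.72433662],
       [  0.        , 319.70903585, 212.57865066],
       [  0.        ,   0.        ,   1.        ]]), 'k1': -0.06742730318721675, 'R': array([[ 0.43367098,  0.9010668 , -0.00284842],
       [ 0.8597151 , -0.41281815,  0.30078418],
       [ 0.26985076, -0.1328902 , -0.95368798]]), 't': array([-0.62257677, -0.03674431,  0.39278768])}
```

View pics/top0.png

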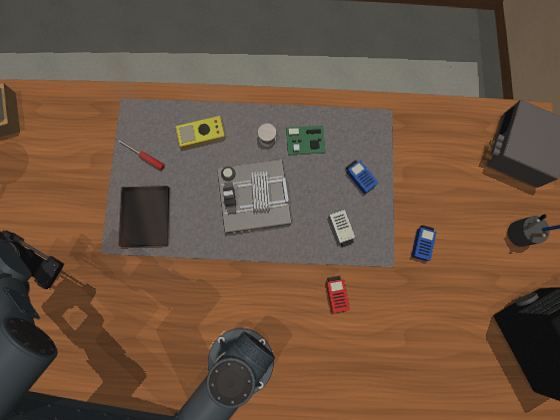

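View pics/scene0.png

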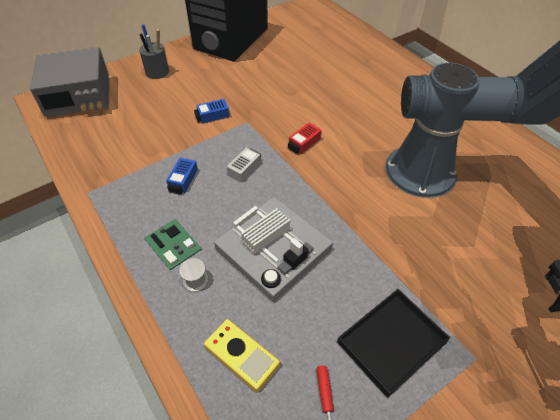

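The top view shows the tray at (145,216), the station at (255,197) with the heat sink at (262,192), and the module at (342,228). In the scene view the carriage tab is at about (295,242) and the button at (271,278). I'll enlarge both views.

```bash
python3 - <<'E'
import cv2
def crop(n,x,y,w,h,k,o):
    im=cv2.imread(f'pics/{n}.png')[y:y+h,x:x+w]
    im=cv2.resize(im,None,fx=k,fy=k,interpolation=cv2.INTER_CUBIC)
    for i in range(0,w,10): cv2.line(im,(i*k,0),(i*k,6 if i%50 else 14),(0,255,255),1); cv2.putText(im,str(x+i),(i*k+2,16),0,.33,(0,255,255),1)
    for i in range(0,h,10): cv2.line(im,(0,i*k),(6,i*k),(0,255,255),1); cv2.putText(im,str(y+i),(2,i*k+12),0,.33,(0,255,255),1)
    cv2.imwrite(o,im)
crop('top0',210,150,150,110,5,'pics/top0c.png')
crop('scene0',210,140,130,160,4,'pics/scene0c.png')
E
```

```text
(no output)
```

View pics/top0c.png

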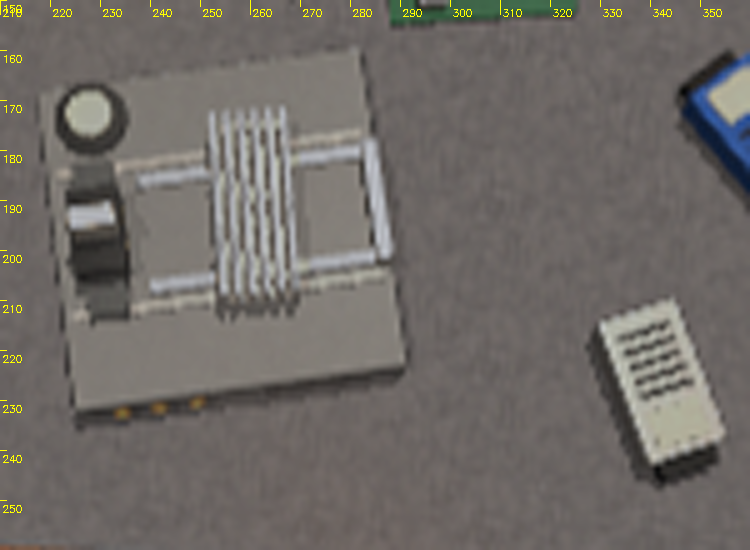

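View pics/scene0c.png

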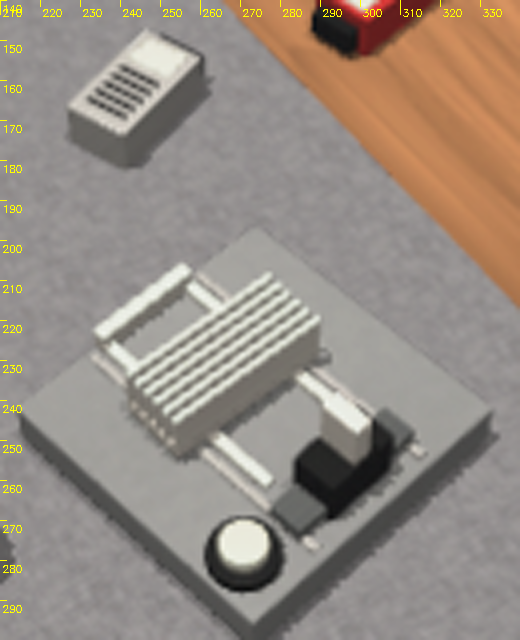

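The station's button and carriage end faces +y world. The module's connector end points to the lower right in the top view (347,243), and the fin outline runs (252,172) to (269,208). Next I triangulate the corners.

```bash
cat > h.py <<'E'
import numpy as np,cv2,itertools
from scipy.optimize import least_squares
from rig import bot
def tri(obs):  # list of (cam model, Nx2 pts)->Nx3 and residual px
    P=[];U=[]
    for m,p in obs:
        u=cv2.undistortPoints(np.float64(p).reshape(-1,1,2),m['intrinsics'],np.array([m['k1'],0,0,0.]))[:,0]
        U.append(u);P.append(np.c_[m['R'],m['t']])
    X=cv2.triangulatePoints(P[0],P[1],U[0].T,U[1].T);return (X[:3]/X[3]).T
def proj(m,X):
    r,_=cv2.Rodrigues(m['R']);return cv2.projectPoints(np.float64(X).reshape(-1,1,3),r,m['t'],m['intrinsics'],np.array([m['k1'],0,0,0.]))[0][:,0]
def rect(obs,L,W,x0): # fit x,y,z,yaw of a rectangle to unordered corners
    C=np.array([[L,W],[L,-W],[-L,-W],[-L,W]])/2
    def pts(p):
        c,s=np.cos(p[3]),np.sin(p[3]);return np.c_[C@np.array([[c,s],[-s,c]])+p[:2],np.full(4,p[2])]
    best=None
    for y0 in np.radians(np.arange(0,180,15)):
        q=[*x0,y0]; f=[]
        for m,o in obs:
            pr=proj(m,pts(q));o=np.array(o)
            pm=min(itertools.permutations(range(4)),key=lambda k:np.sum((pr-pr.mean(0)-o[list(k)]+o.mean(0))**2));f.append((m,o[list(pm)]))
        r=least_squares(lambda p:np.concatenate([(proj(m,pts(p))-o).ravel() for m,o in f]),q)
        if best is None or r.cost<best.cost:best=r
    return best.x[:3].round(4),np.degrees(best.x[3]).round(1),np.sqrt(2*best.cost/8).round(2)
E
python3 - <<'E'
from h import *
T,S=bot.camera_model('top'),bot.camera_model('scene')
o={'station':([(218,168.4),(282,160),(291,224),(225.4,231.6)],[(273.75,197.5),(333.3,243),(272.5,296.3),(215.5,243)],.22,.22),
'modulebox':([(330,214.4),(344.6,210),(354.4,236.6),(340,242.4)],[(247.5,147.5),(260.75,154),(242,174.25),(227.5,167)],.098,.054),
'sink':([(252,172.4),(266.6,171.6),(269.4,208),(254.4,208.6)],[(242.5,233.75),(277,208),(290,219.5),(255,247.5)],.12,.05),
'tray':([(121,187),(169,186),(170,246),(120,246)],[(397,291),(447,340),(390,392),(339,342)],.2,.16)}
for k,(a,b,L,W) in o.items(): print(k,rect([(T,a),(S,b)],L,W,[.5,0,.04]))
print(tri([(T,[(228.4,193),(227.6,172.6)]),(S,[(296.75,242.5),(270.75,275.75)])]).round(4))
E
```

```text
station (array([ 0.5328, -0.0144,  0.0275]), np.float64(100.3), np.float64(0.92))
modulebox (array([ 0.4419, -0.3077,  0.0342]), np.float64(21.5), np.float64(1.13))
sink (array([ 0.5402, -0.0365,  0.0799]), np.float64(8.1), np.float64(0.97))
tray (array([0.4487, 0.3511, 0.0105]), np.float64(4.8), np.float64(2.23))
[[0.5187 0.0624 0.1126]
 [0.6016 0.0756 0.0551]]
```

```bash
cat >> h.py <<'E'
def go(x,y,z,psi): # row (cm, deg) from current pose to tool-down pose; start from measured pose
    s=bot.read_state();R=np.array(s['tcp_rot']);c,n=np.cos(np.radians(psi)),np.sin(np.radians(psi))
    G=np.array([[c,n,0],[n,-c,0],[0,0,-1.]])
    d=R.T@(np.array([x,y,z])-s['position'])*100
    print('go',d.round(2),np.degrees(cv2.Rodrigues(R.T@G)[0].ravel()).round(1))
def topz(m,p,z): # pixels onto plane z
    u=cv2.undistortPoints(np.float64(p).reshape(-1,1,2),m['intrinsics'],np.array([m['k1'],0,0,0.]))[:,0]
    d=np.c_[u,np.ones(len(u))]@m['R'];c=-m['R'].T@m['t'];return c+d*((z-c[2])/d[:,2])[:,None]
E
python3 - <<'E'
from h import *
T,S=bot.camera_model('top'),bot.camera_model('scene')
for m,p in((T,[(121,187),(169,186),(170,246),(120,246)]),(S,[(397,291),(447,340),(390,392),(339,342)])):
    q=topz(m,p,.03);print(q.round(3).tolist(),q.mean(0))
go(.54,-.03,.25,189)
E
```

```text
[[0.543, 0.436, 0.03], [0.554, 0.272, 0.03], [0.353, 0.25, 0.03], [0.344, 0.416, 0.03]] [0.448468   0.34367202 0.03      ]
[[0.365, 0.271, 0.03], [0.358, 0.425, 0.03], [0.542, 0.436, 0.03], [0.561, 0.291, 0.03]] [0.4566453  0.35578137 0.03      ]
go [-49.96 -41.72  -1.67] [ -0.1  -0.  -34.7]
```

Emit:
{"fn": "apply_moves", "kwargs": {"steps": [[[-50,-41.7,-1.7,0,0,-34.7,1],[-50,-41.7,-1.7,0,0,-34.7,1],[-50,-41.7,-1.7,0,0,-34.7,1],[-50,-41.7,-1.7,0,0,-34.7,1],[-50,-41.7,-1.7,0,0,-34.7,1],[-50,-41.7,-1.7,0,0,-34.7,1],[-50,-41.7,-1.7,0,0,-34.7,1],[-50,-41.7,-1.7,0,0,-34.7,1],[-50,-41.7,-1.7,0,0,-34.7,1],[-50,-41.7,-1.7,0,0,-34.7,1],[-50,-41.7,-1.7,0,0,-34.7,1],[-50,-41.7,-1.7,0,0,-34.7,1],[-50,-41.7,-1.7,0,0,-34.7,1],[-50,-41.7,-1.7,0,0,-34.7,1]]]}}

```text
time_s: 1.9
position: [0.5398, -0.0282, 0.2504]
tcp_rot: [[-0.987, -0.158, -0.001], [-0.158, 0.987, 0.001], [0.001, 0.001, -1.0]]
force: [-0.3, -0.2, 0.2]
opening: 1.0
grasp_force: 0.0
```

```bash
python3 - <<'E'
from h import *
import json
m=bot.camera_model('wrist');im=bot.capture('wrist');cv2.imwrite('pics/w1raw.png',im)
json.dump({k:np.array(v).tolist() for k,v in m.items()},open('w1.json','w'))
k=1.4
b=cv2.resize(im,None,fx=k,fy=k,interpolation=cv2.INTER_CUBIC)
for i in range(0,560,20): cv2.line(b,(int(i*k),0),(int(i*k),5),(0,255,255),1); i%40 or cv2.putText(b,str(i),(int(i*k)+2,16),0,.35,(0,255,255),1)
for i in range(0,420,20): cv2.line(b,(0,int(i*k)),(5,int(i*k)),(0,255,255),1); i%40 or cv2.putText(b,str(i),(2,int(i*k)+12),0,.35,(0,255,255),1)
cv2.imwrite('pics/w1.png',b)
s=bot.read_state();print(s['time_s'],s['position'],s['tcp_rot'][:,0],s['joint_positions'])
E
```

```text
1.95 [ 0.53997306 -0.02818343  0.25047442] [-9.87441315e-01 -1.57984699e-01  6.95684878e-04] [-1.48387554e+01  2.25601538e+01  9.30627019e+01  9.36218694e-03
  6.44244998e+01 -1.13932734e+02]
```

View pics/w1.png

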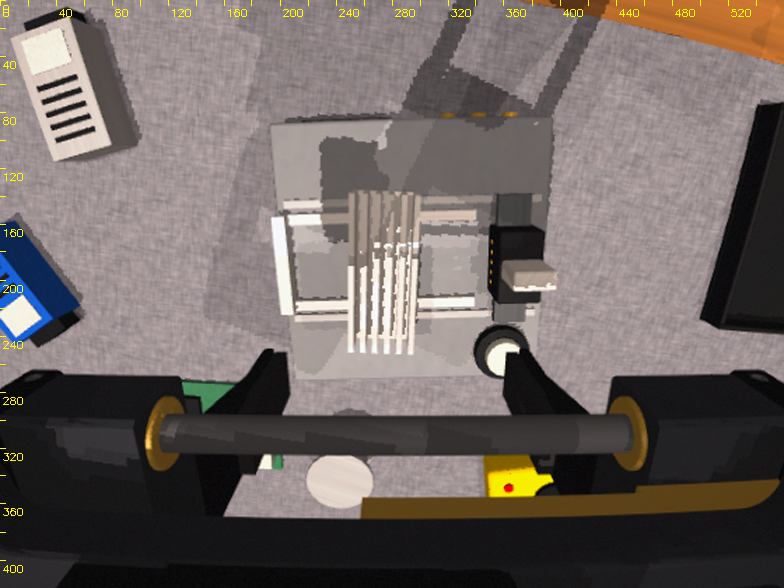

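The wrist view (shown at 1.4x) shows fin-top corners at about (349,192), (420,192), (413,354) and (347,353). The station corners are (271,124), (552,117) and (295,379), and the module is at top left with its black connector at (40,15). I'll do a joint fit.

```bash
python3 - <<'E'
from h import *
import json
T,S=bot.camera_model('top'),bot.camera_model('scene')
W={k:np.array(v) for k,v in json.load(open('w1.json')).items()}
d=lambda p:np.array(p)/1.4
o={'station':([(218,168.4),(282,160),(291,224),(225.4,231.6)],[(273.75,197.5),(333.3,243),(272.5,296.3),(215.5,243)],d([(271,124),(552,117),(536,372),(295,379)]),.22,.22),
'modulebox':([(330,214.4),(344.6,210),(354.4,236.6),(340,242.4)],[(247.5,147.5),(260.75,154),(242,174.25),(227.5,167)],d([(19,33),(72,18),(111,147),(55,161)]),.098,.054),
'sink':([(252,172.4),(266.6,171.6),(269.4,208),(254.4,208.6)],[(242.5,233.75),(277,208),(290,219.5),(255,247.5)],d([(349,192),(420,192),(413,354),(347,353)]),.12,.05)}
for k,(a,b,w,L,Wd) in o.items():
    print(k,'all',rect([(T,a),(S,b),(W,w)],L,Wd,[.5,0,.04]),'wrist+scene',rect([(S,b),(W,w)],L,Wd,[.5,0,.04]),'wrist',rect([(W,w)],L,Wd,[.5,0,.04]))
# prediction of the tab/button/sink pixels in display for station guess
for sx,sy,yaw in((.54,-.018,9.7),):
    c,s=np.cos(np.radians(yaw)),np.sin(np.radians(yaw))
    P=[(0,-.1,.056),(-.032,-.1,.046),(.032,-.1,.046),(.083,.075,.06),(-.11,.11,.04),(-.11,-.11,.04),(.11,-.11,.04),(-.007,.065,.117),(.007,.065,.117),(.007,.095,.117),(-.007,.095,.117)]
    X=[(sx+c*a-s*b,sy+s*a+c*b,z) for a,b,z in P];print((proj(W,X)*1.4).round(0).tolist())
E
```

```text
station all (array([ 0.5346, -0.0142,  0.0319]), np.float64(100.6), np.float64(1.41)) wrist+scene (array([ 0.5347, -0.0141,  0.0321]), np.float64(10.6), np.float64(1.26)) wrist (array([ 0.5349, -0.0146,  0.0333]), np.float64(100.6), np.float64(0.42))
modulebox all (array([ 0.4433, -0.3091,  0.036 ]), np.float64(19.2), np.float64(2.23)) wrist+scene (array([ 0.4433, -0.3088,  0.0364]), np.float64(19.0), np.float64(2.12)) wrist (array([ 0.4435, -0.312 ,  0.0328]), np.float64(18.6), np.float64(1.5))
sink all (array([ 0.5415, -0.0383,  0.0833]), np.float64(7.5), np.float64(1.91)) wrist+scene (array([ 0.5416, -0.0383,  0.0834]), np.float64(7.5), np.float64(1.88)) wrist (array([ 0.5405, -0.039 ,  0.0895]), np.float64(187.3), np.float64(0.63))
[[284.0, 271.0], [284.0, 229.0], [290.0, 305.0], [499.0, 366.0], [552.0, 124.0], [265.0, 127.0], [288.0, 385.0], [510.0, 281.0], [509.0, 301.0], [553.0, 300.0], [555.0, 280.0]]
```

```bash
python3 - <<'E'
from h import *
go(.5412,-.0385,.066,187.5)
E
```

```text
go [ 0.03 -1.05 18.45] [ 0.  -0.   1.6]
```

Emit:
{"fn": "apply_moves", "kwargs": {"steps": [[[0,-1.05,4,0,0,1.6,1],[0,-1.05,9,0,0,1.6,1],[0,-1.05,13,0,0,1.6,1],[0,-1.05,16,0,0,1.6,1],[0,-1.05,18.4,0,0,1.6,1],[0,-1.05,18.4,0,0,1.6,1],[0,-1.05,18.4,0,0,1.6,-1],[0,-1.05,18.4,0,0,1.6,-1],[0,-1.05,18.4,0,0,1.6,-1],[0,-1.05,18.4,0,0,1.6,-1],[0,-1.05,18.4,0,0,1.6,-1]]]}}

```text
time_s: 3.32
position: [0.5423, -0.0396, 0.067]
tcp_rot: [[-0.992, -0.128, 0.0], [-0.128, 0.992, 0.0], [-0.0, 0.0, -1.0]]
force: [-1.0, 2.1, 3.4]
opening: 0.575
grasp_force: 30.0
```

```bash
python3 - <<'E'
from h import *
go(.452,.35,.19,185); go(.452,.35,.028,185)
E
```

```text
go [  3.97  39.81 -12.28] [0.  0.  2.4]
go [ 3.97 39.8   3.92] [0.  0.  2.4]
```

Emit:
{"fn": "apply_moves", "kwargs": {"steps": [[[0,0,-4,0,0,0,-1],[0,0,-9,0,0,0,-1],[0,0,-12.3,0,0,0,-1],[4,39.8,-12.3,0,0,2.4,-1],[4,39.8,-12.3,0,0,2.4,-1],[4,39.8,-12.3,0,0,2.4,-1],[4,39.8,-12.3,0,0,2.4,-1],[4,39.8,-12.3,0,0,2.4,-1],[4,39.8,-12.3,0,0,2.4,-1],[4,39.8,-12.3,0,0,2.4,-1],[4,39.8,-12.3,0,0,2.4,-1],[4,39.8,-12.3,0,0,2.4,-1],[4,39.8,-8,0,0,2.4,-1],[4,39.8,-4,0,0,2.4,-1],[4,39.8,0,0,0,2.4,-1],[4,39.8,0,0,0,2.4,-1]]]}}

```text
time_s: 5.32
position: [0.4497, 0.3468, 0.0638]
tcp_rot: [[-0.996, -0.085, -0.007], [-0.085, 0.996, -0.004], [0.008, -0.003, -1.0]]
force: [-0.1, 0.3, -2.4]
opening: 0.573
grasp_force: 30.0
```

```bash
python3 - <<'E'
from h import *
T,S=bot.capture('top'),bot.capture('scene')
a=cv2.resize(T[170:270,60:200],(560,400));b=cv2.resize(S[250:350,310:310+60*1],(240,400))
cv2.imwrite('pics/tray.png',np.hstack([a,b]))
s=bot.read_state();print(s['position'],s['joint_positions'],s['force'],s['opening'])
E
```

```text
[0.45238542 0.34884126 0.06709235] [ 2.64369144e+01  3.98216104e+01  9.71681353e+01 -1.32038360e-02
  4.29958022e+01 -6.84469729e+01] [-0.06575482 -0.27730134 -2.07373054] 0.5713419842623708
```

View pics/tray.png

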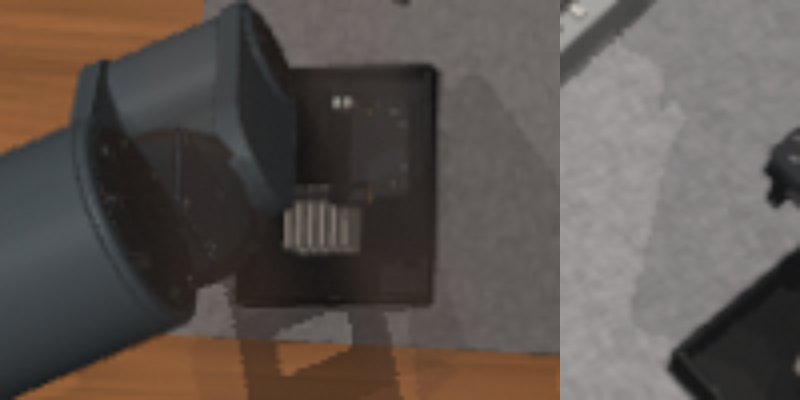

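The sink hangs over the middle of the tray, between the walls (fins at about (320,225) in the crop, inside the rim). I'll lower and release it.

Emit:
{"fn": "apply_moves", "kwargs": {"steps": [[[0,0,2,0,0,0,-1],[0,0,3.3,0,0,0,-1],[0,0,3.8,0,0,0,-1],[0,0,4.0,0,0,0,-1],[0,0,4.05,0,0,0,-1],[0,0,4.05,0,0,0,-1]]]}}

```text
time_s: 6.18
position: [0.4517, 0.3498, 0.0264]
tcp_rot: [[-0.996, -0.087, 0.001], [-0.087, 0.996, 0.0], [-0.001, 0.0, -1.0]]
force: [0.4, 1.0, -2.8]
opening: 0.574
grasp_force: 30.0
```

Emit:
{"fn": "apply_moves", "kwargs": {"steps": [[[0,0,0.1,0,0,0,-1],[0,0,0.15,0,0,0,-1],[0,0,0.15,0,0,0,-1]]]}}

```text
time_s: 6.55
position: [0.4518, 0.3498, 0.026]
tcp_rot: [[-0.996, -0.087, 0.001], [-0.087, 0.996, 0.0], [-0.001, 0.0, -1.0]]
force: [-1.1, -0.5, 7.0]
opening: 0.57
grasp_force: 30.0
```

```bash
python3 - <<'E'
from h import *
s=bot.read_state();print(s['position'],s['force'])
go(.443,-.305,.26,199)
E
```

```text
[0.4517733  0.34979994 0.0259644 ] [-1.12398938 -0.49642298  6.9560561 ]
go [  6.55 -65.15 -23.43] [  0.    0.1 -14. ]
```

Emit:
{"fn": "apply_moves", "kwargs": {"steps": [[[0,0,0.1,0,0,0,0.75],[0,0,0.1,0,0,0,0.75],[0,0,0.1,0,0,0,0.75],[0,0,-4,0,0,0,0.75],[0,0,-10,0,0,0,1],[1,-5,-16,0,0,0,1],[6.5,-65,-20,0,0,-14,1],[6.5,-65,-20,0,0,-14,1],[6.5,-65,-20,0,0,-14,1],[6.5,-65,-20,0,0,-14,1],[6.5,-65,-20,0,0,-14,1],[6.5,-65,-20,0,0,-14,1],[6.5,-65,-20,0,0,-14,1],[6.5,-65,-20,0,0,-14,1],[6.5,-65,-20,0,0,-14,1],[6.5,-65,-20,0,0,-14,1],[6.5,-65,-20,0,0,-14,1],[6.5,-65,-20,0,0,-14,1],[6.5,-65,-20,0,0,-14,1]]]}}

```text
time_s: 8.93
position: [0.4429, -0.3017, 0.2242]
tcp_rot: [[-0.945, -0.327, -0.001], [-0.327, 0.945, 0.002], [0.001, 0.002, -1.0]]
force: [0.2, -0.2, 0.6]
opening: 0.999
grasp_force: 0.0
```

```bash
cat >> h.py <<'E'
def look(n,x,y,w,h,k): # enlarged crop of the wrist picture with ticks
    import json
    m=bot.camera_model('wrist');im=bot.capture('wrist');json.dump({a:np.array(v).tolist() for a,v in m.items()},open(n+'.json','w'))
    cv2.imwrite(f'pics/{n}raw.png',im)
    b=cv2.resize(im[y:y+h,x:x+w],None,fx=k,fy=k,interpolation=cv2.INTER_CUBIC)
    for i in range(0,w,20): cv2.line(b,(int(i*k),0),(int(i*k),5),(0,255,255),1); cv2.putText(b,str(x+i),(int(i*k)+2,16),0,.35,(0,255,255),1)
    for i in range(0,h,20): cv2.line(b,(0,int(i*k)),(5,int(i*k)),(0,255,255),1); cv2.putText(b,str(y+i),(2,int(i*k)+12),0,.35,(0,255,255),1)
    cv2.imwrite(f'pics/{n}.png',b)
def load(n):
    import json;return {k:np.array(v) for k,v in json.load(open(n+'.json')).items()}
E
python3 - <<'E'
from h import *
look('w2',160,60,260,200,3)
s=bot.read_state();print(s['time_s'],s['position'],s['joint_positions'])
T=bot.capture('top');cv2.imwrite('pics/top2.png',T)
E
```

```text
8.975 [ 0.44308018 -0.30177345  0.22432691] [-4.62120257e+01  2.41009454e+01  9.53918165e+01  8.33231271e-03
  6.05884112e+01 -1.55304803e+02]
```

View pics/w2.png

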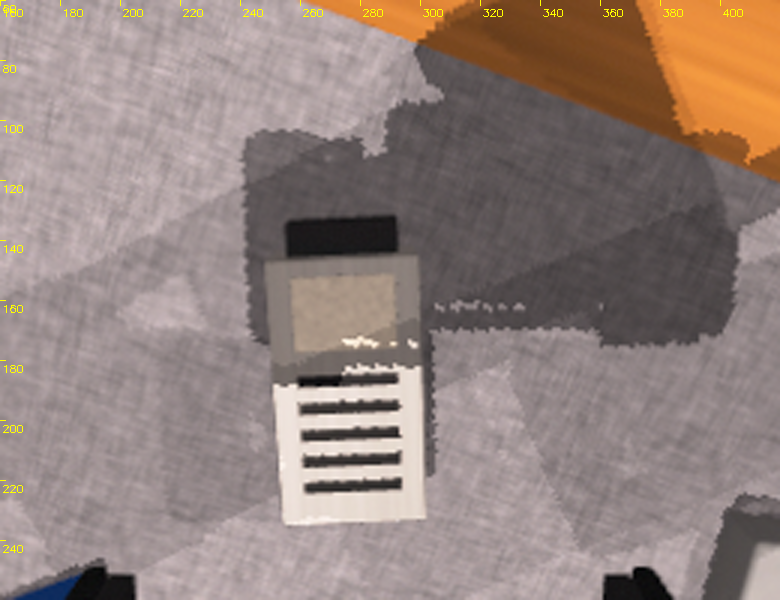

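The box-top corners in the crop are (265,261), (418,255), (426,518) and (283,524), with the black connector above at (342,235). The connector points towards the robot.

```bash
python3 - <<'E'
from h import *
T,S,W1,W=bot.camera_model('top'),bot.camera_model('scene'),load('w1'),load('w2')
w=np.array([(265,261),(418,255),(426,518),(283,524)])/3+[160,60]
w1=np.array([(19,33),(72,18),(111,147),(55,161)])/1.4
sc=[(247.5,147.5),(260.75,154),(242,174.25),(227.5,167)]
for o in ([(W,w)],[(W,w),(W1,w1)],[(W,w),(S,sc)]): print(rect(o,.098,.054,[.45,-.3,.04]))
q=topz(W,w,.04);print(q.round(4).tolist(),q.mean(0).round(4),[np.linalg.norm(q[i]-q[i-1]).round(4) for i in range(4)])
for e in(q[0]-q[3],q[1]-q[2]):print(np.degrees(np.arctan2(e[1],e[0])))
E
```

```text
(array([ 0.4443, -0.3096,  0.0367]), np.float64(21.5), np.float64(0.17))
(array([ 0.444 , -0.3096,  0.0362]), np.float64(20.1), np.float64(2.01))
(array([ 0.4441, -0.309 ,  0.035 ]), np.float64(201.6), np.float64(1.4))
[[0.4079, -0.3522, 0.04], [0.3887, -0.3029, 0.04], [0.4789, -0.267, 0.04], [0.4986, -0.3169, 0.04]] [ 0.4435 -0.3097  0.04  ] [np.float64(0.0974), np.float64(0.0529), np.float64(0.097), np.float64(0.0536)]
-158.736103815081
-158.2826554371649
```

```bash
python3 - <<'E'
from h import *
go(.4438,-.3095,.023,201.5)
E
```

```text
go [ 0.18 -0.75 20.14] [ 0.1 -0.  -2.4]
```

Emit:
{"fn": "apply_moves", "kwargs": {"steps": [[[0.2,-0.75,4,0,0,-2.4,1],[0.2,-0.75,9,0,0,-2.4,1],[0.2,-0.75,14,0,0,-2.4,1],[0.2,-0.75,18,0,0,-2.4,1],[0.2,-0.75,20.1,0,0,-2.4,1],[0.2,-0.75,20.1,0,0,-2.4,1],[0.2,-0.75,20.1,0,0,-2.4,-1],[0.2,-0.75,20.1,0,0,-2.4,-1],[0.2,-0.75,20.1,0,0,-2.4,-1],[0.2,-0.75,20.1,0,0,-2.4,-1],[0.2,-0.75,20.1,0,0,-2.4,-1]]]}}

```text
time_s: 10.4
position: [0.4432, -0.3101, 0.024]
tcp_rot: [[-0.931, -0.364, -0.001], [-0.364, 0.931, 0.002], [0.0, 0.002, -1.0]]
force: [-1.2, 3.2, 6.3]
opening: 0.617
grasp_force: 30.0
```

```bash
python3 - <<'E'
import cv2
im=cv2.imread('pics/w1raw.png')[75:275,185:405]
b=cv2.resize(im,None,fx=3,fy=3,interpolation=cv2.INTER_CUBIC)
for i in range(0,220,20): cv2.line(b,(i*3,0),(i*3,5),(0,255,255),1); cv2.putText(b,str(i*3),(i*3+2,16),0,.35,(0,0,255),1)
for i in range(0,200,20): cv2.line(b,(0,i*3),(5,i*3),(0,255,255),1); cv2.putText(b,str(i*3),(2,i*3+12),0,.35,(0,0,255),1)
cv2.imwrite('pics/w1c.png',b)
E
```

```text
(no output)
```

View pics/w1c.png

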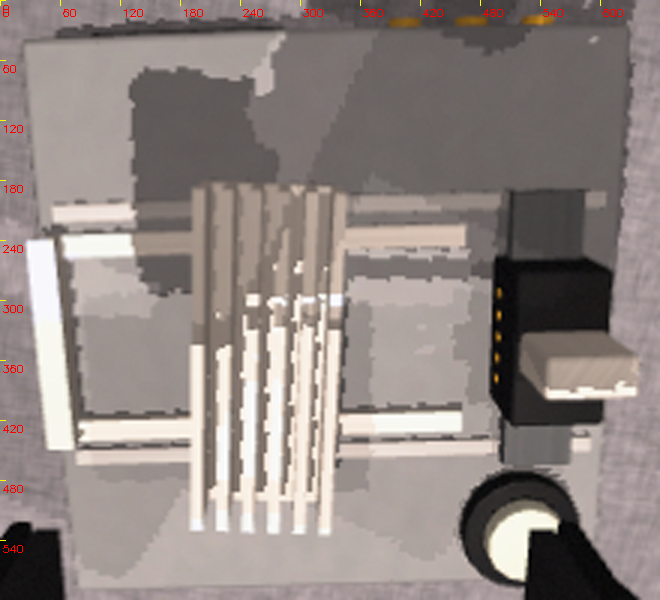

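The guide ends read (466,226-248) and (462,408-431), the stop's inner edge runs (53,240) to (75,450), and the station corners are (25,42), (628,28) and (82,586). I'll fit the station pose from these.

```bash
python3 - <<'E'
from h import *
W,S=load('w1'),bot.camera_model('scene')
px=np.array([(466,226),(466,248),(462,408),(462,431),(53,240),(75,450),(25,42),(628,28),(82,586)])/3+[185,75]
M=np.array([(-.04,.05,.046),(-.032,.05,.046),(.032,.05,.046),(.04,.05,.046),(-.04,-.1,.056),(.04,-.1,.056),(-.11,-.11,.04),(-.11,.11,.04),(.11,-.11,.04)])
def pts(p,M=M):
    c,s=np.cos(p[2]),np.sin(p[2]);return np.c_[M[:,:2]@np.array([[c,s],[-s,c]])+p[:2],M[:,2]+(p[3] if len(p)>3 else 0)]
for p0 in([.535,-.014,.18],[.535,-.014,.18,0]):
    r=least_squares(lambda p:(proj(W,pts(p))-px).ravel(),p0,loss='soft_l1');print(r.x.round(4),np.degrees(r.x[2]));print((proj(W,pts(r.x))-px).round(1).tolist())
    if len(p0)==3:p=r.x
f=lambda a,b,z:pts(p,np.array([[a,b,z]]))[0].round(4)
print('cradle',f(0,-.045,.04),'button',f(.083,.075,.06))
print('tab0',((proj(W,pts(p,np.array([(.007,.08+d,.117) for d in(-.015,.015)]+[(.0,.0625,.08)])))-[185,75])*3).round(0))
print('guide px scene',proj(S,pts(p)).round(1).tolist())
# module box centre (grasp) target: origin 3 mm short of the stop, grasp 6 mm behind origin
t=f(0,-.0425-.006,.04);print('target',t); s=bot.read_state()
psi=np.degrees(p[2])+90;go(t[0],t[1],.2,psi)
g=np.degrees(np.arctan2(s['tcp_rot'][1,0],s['tcp_rot'][0,0]));print(g,psi)
E
```

```text
[ 0.535  -0.0147  0.1866] 10.694207581706443
[[0.3, -0.1], [0.1, -0.2], [0.1, 1.4], [-0.0, 0.2], [0.3, 0.3], [-0.1, 0.1], [-2.0, -0.6], [2.2, -1.5], [-2.0, 2.7]]
[ 0.5356 -0.0143  0.1858 -0.0051] 10.647439679205075
[[-0.2, -0.0], [-0.4, -0.2], [-0.4, 0.7], [-0.5, -0.6], [1.8, 0.2], [1.2, -0.9], [-0.4, 0.3], [0.9, -0.4], [-1.0, 1.2]]
cradle [ 0.5433 -0.0589  0.04  ] button [0.6026 0.0744 0.06  ]
tab0 [[551. 403.]
 [646. 400.]
 [517. 352.]]
guide px scene [[297.3, 241.5], [295.2, 243.4], [277.5, 258.5], [275.2, 260.4], [256.9, 206.7], [234.7, 223.6], [272.8, 194.4], [332.7, 240.6], [212.4, 240.5]]
target [ 0.544  -0.0623  0.04  ]
go [-18.41  19.44 -17.56] [ 1.000e-01 -1.000e-01  1.007e+02]
-158.63439693846914 100.69420758170645
```

Emit:
{"fn": "apply_moves", "kwargs": {"steps": [[[0,0,-4,0,0,0,-1],[0,0,-10,0,0,0,-1],[-18.4,19.4,-14,0,0,100.7,-1],[-18.4,19.4,-14,0,0,100.7,-1],[-18.4,19.4,-14,0,0,100.7,-1],[-18.4,19.4,-14,0,0,100.7,-1],[-18.4,19.4,-14,0,0,100.7,-1],[-18.4,19.4,-14,0,0,100.7,-1],[-18.4,19.4,-14,0,0,100.7,-1],[-18.4,19.4,-14,0,0,100.7,-1],[-18.4,19.4,-14,0,0,100.7,-1],[-18.4,19.4,-14,0,0,100.7,-1],[-18.4,19.4,-14,0,0,100.7,-1],[-18.4,19.4,-14,0,0,100.7,-1],[-18.4,19.4,-14,0,0,100.7,-1]]]}}

```text
time_s: 12.28
position: [0.5442, -0.0636, 0.1633]
tcp_rot: [[-0.186, 0.982, -0.0], [0.982, 0.186, 0.0], [0.0, -0.0, -1.0]]
force: [0.2, 0.5, -4.3]
opening: 0.618
grasp_force: 30.0
```

```bash
python3 - <<'E'
from h import *
go(.544,-.0623,.066,100.7)
s=bot.read_state();print(s['position'],s['opening'],s['joint_positions'])
look('w3',150,60,260,200,3)
E
```

```text
go [0.12 0.01 9.73] [-0. -0.  0.]
[ 0.5441928  -0.06355394  0.16331125] 0.6184993946049264 [-1.83482267e+01  2.98032426e+01  9.71501019e+01 -3.80835063e-03
  5.30741560e+01 -2.90920609e+01]
```

View pics/w3.png

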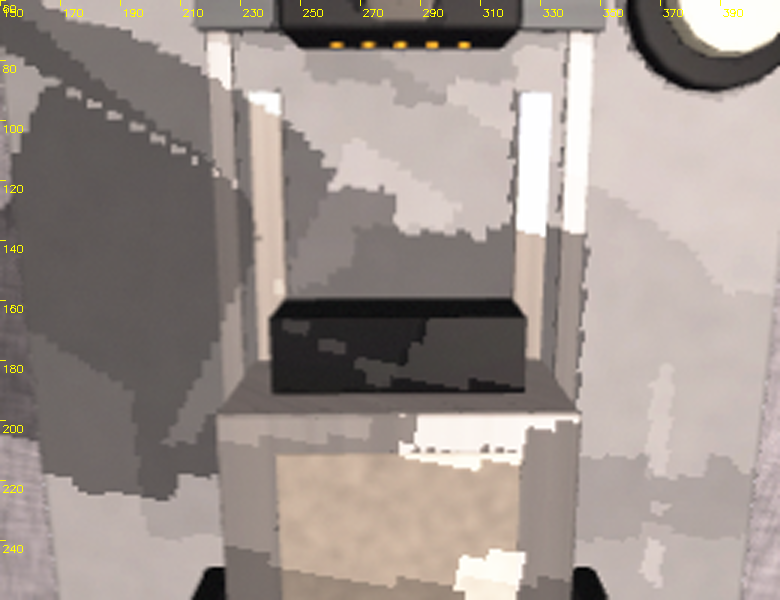

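Guides, connector and box all centre on x≈399 in this crop, so the module is aligned laterally and in yaw. I'll lower it, 5 mm clear of the stop.

Emit:
{"fn": "apply_moves", "kwargs": {"steps": [[[0.3,0,4,0,0,0,-1],[0.3,0,7,0,0,0,-1],[0.3,0,8.8,0,0,0,-1],[0.3,0,9.5,0,0,0,-1],[0.3,0,9.8,0,0,0,-1],[0.3,0,9.9,0,0,0,-1],[0.3,0,9.9,0,0,0,-1]]]}}

```text
time_s: 13.2
position: [0.5443, -0.0608, 0.0652]
tcp_rot: [[-0.186, 0.983, 0.001], [0.983, 0.186, -0.0], [-0.001, 0.001, -1.0]]
force: [-0.0, -0.3, -5.2]
opening: 0.619
grasp_force: 30.0
```

Emit:
{"fn": "apply_moves", "kwargs": {"steps": [[[0,0,0.1,0,0,0,-1],[0,0,0.2,0,0,0,-1],[0,0,0.2,0,0,0,-1]]]}}

```text
time_s: 13.58
position: [0.5442, -0.0608, 0.0641]
tcp_rot: [[-0.185, 0.983, 0.002], [0.983, 0.185, -0.001], [-0.001, 0.001, -1.0]]
force: [-2.2, -0.8, 4.2]
opening: 0.622
grasp_force: 30.0
```

Emit:
{"fn": "apply_moves", "kwargs": {"steps": [[[0,0,0.2,0,0,0,0.8],[0,0,0.2,0,0,0,0.8],[0,0,0.2,0,0,0,0.8],[0,0,-3,0,0,0,0.8],[0,0,-8,0,0,0,0.8],[0,0,-13,0,0,0,0.8],[0,0,-13,0,0,0,0.8]]]}}

```text
time_s: 14.45
position: [0.5468, -0.0614, 0.1967]
tcp_rot: [[-0.186, 0.983, 0.009], [0.983, 0.186, -0.003], [-0.005, 0.009, -1.0]]
force: [0.1, -0.5, -0.4]
opening: 0.9
grasp_force: 0.0
```

```bash
python3 - <<'E'
from h import *
y=np.radians(10.7)
f=lambda a,b:(.535+np.cos(y)*a-np.sin(y)*b,-.0147+np.sin(y)*a+np.cos(y)*b)
t=f(0,.077);print(t);go(*t,.098,100.7)
s=bot.read_state();print(s['position'])
m=bot.camera_model('wrist');im=bot.capture('wrist');cv2.imwrite('pics/w4raw.png',im)
T=bot.camera_model('top')
# predicted module box top corners if placed as intended, and the tab, in this picture
g=[(f(a,b)) for a,b in((-.027,-.0965),(.027,-.0965),(.027,.0015),(-.027,.0015))]
print('box',proj(m,[(*q,.08) for q in g]).round(0).tolist()); print('tab',proj(m,[(*f(a,b),.117) for a,b in((-.007,.062),(.007,.062),(.007,.092),(-.007,.092))]).round(0).tolist())
cv2.imwrite('pics/w4.png',cv2.resize(im,None,fx=1.4,fy=1.4))
E
```

```text
(np.float64(0.5207036706153105), np.float64(0.06096118533385838))
go [12.56 -0.37  9.8 ] [ 0.5  0.3 -0. ]
[ 0.54675949 -0.06144364  0.19665562]
box [[250.0, 259.0], [308.0, 259.0], [311.0, 152.0], [246.0, 152.0]]
tab [[268.0, 69.0], [289.0, 69.0], [289.0, 20.0], [267.0, 20.0]]
```

View pics/w4.png

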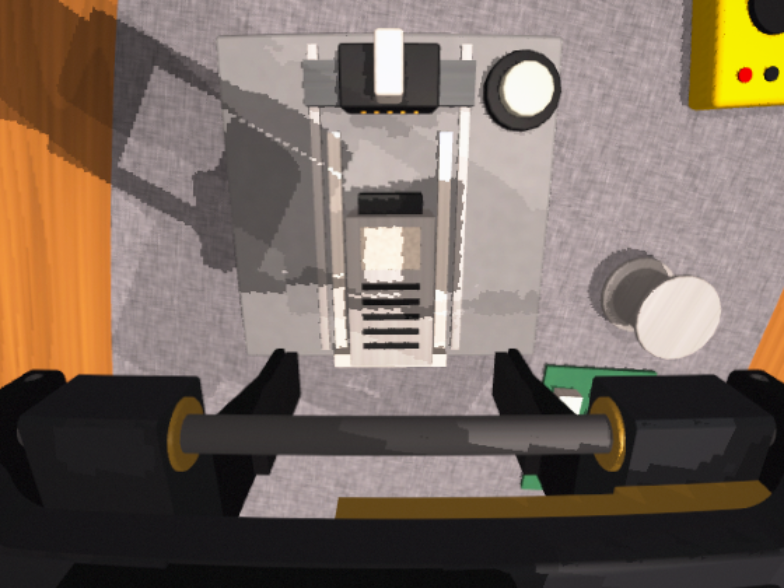

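The module lies flat between the guides with its connector towards the carriage. The tab is at (268-288, 20-69) px, exactly as predicted. I'll grip it.

Emit:
{"fn": "apply_moves", "kwargs": {"steps": [[[6,0,1,0,0,0,0.8],[12.4,0,2,0,0,0,0.8],[12.4,0,3.5,0,0,0,0.8],[12.4,0,3.5,0,0,0,0.8],[12.4,0,7,0,0,0,0.8],[12.4,0,9.6,0,0,0,0.8],[12.4,0,9.6,0,0,0,0.8],[12.4,0,9.6,0,0,0,-1],[12.4,0,9.6,0,0,0,-1],[12.4,0,9.6,0,0,0,-1],[12.4,0,9.6,0,0,0,-1],[12.4,0,9.6,0,0,0,-1],[12.4,0,9.6,0,0,0,-1],[12.4,0,9.6,0,0,0,-1]]]}}

```text
time_s: 16.25
position: [0.5208, 0.0613, 0.0965]
tcp_rot: [[-0.185, 0.983, -0.0], [0.983, 0.185, -0.0], [0.0, -0.0, -1.0]]
force: [-0.5, -0.2, 0.8]
opening: 0.187
grasp_force: 0.0
```

Emit:
{"fn": "apply_moves", "kwargs": {"steps": [[[0,0,0,0,0,0,-1],[0,0,0,0,0,0,-1],[-1,0,0,0,0,0,-1],[-2,0,0,0,0,0,-1],[-3,0,0,0,0,0,-1],[-3.6,0,0,0,0,0,-1],[-4.0,0,0,0,0,0,-1],[-4.2,0,0,0,0,0,-1],[-4.2,0,0,0,0,0,-1]]]}}

```text
time_s: 17.38
position: [0.5285, 0.0195, 0.0965]
tcp_rot: [[-0.186, 0.983, -0.0], [0.983, 0.186, -0.001], [-0.001, -0.0, -1.0]]
force: [-1.5, -1.3, 0.9]
opening: 0.156
grasp_force: 30.0
```

Emit:
{"fn": "apply_moves", "kwargs": {"steps": [[[-0.2,0,0,0,0,0,-1],[-0.4,0,0,0,0,0,-1],[-0.5,0,0,0,0,0,-1],[-0.5,0,0,0,0,0,-1]]]}}

```text
time_s: 17.88
position: [0.5294, 0.015, 0.0965]
tcp_rot: [[-0.185, 0.983, -0.0], [0.983, 0.185, -0.0], [-0.0, -0.0, -1.0]]
force: [-1.3, 1.1, 1.0]
opening: 0.159
grasp_force: 30.0
```

Emit:
{"fn": "apply_moves", "kwargs": {"steps": [[[-0.1,0,0,0,0,0,-1],[-0.2,0,0,0,0,0,-1],[-0.2,0,0,0,0,0,-1]]]}}

```text
time_s: 18.25
position: [0.5298, 0.0132, 0.0965]
tcp_rot: [[-0.185, 0.983, -0.0], [0.983, 0.185, 0.0], [0.0, -0.0, -1.0]]
force: [-1.8, 2.1, 0.8]
opening: 0.157
grasp_force: 30.0
```

Emit:
{"fn": "apply_moves", "kwargs": {"steps": [[[-0.1,0,0,0,0,0,-1],[-0.2,0,0,0,0,0,-1],[-0.3,0,0,0,0,0,-1],[-0.3,0,0,0,0,0,-1]]]}}

```text
time_s: 18.75
position: [0.5297, 0.013, 0.0965]
tcp_rot: [[-0.184, 0.983, -0.001], [0.983, 0.184, 0.005], [0.005, -0.0, -1.0]]
force: [-1.0, 12.1, 2.4]
opening: 0.159
grasp_force: 30.0
```

Emit:
{"fn": "apply_moves", "kwargs": {"steps": [[[-0.1,0,0,0,0,0,-1],[-0.2,0,0,0,0,0,-1],[-0.2,0,0,0,0,0,-1]]]}}

```text
time_s: 19.12
position: [0.5297, 0.0129, 0.0965]
tcp_rot: [[-0.183, 0.983, -0.002], [0.983, 0.183, 0.007], [0.008, -0.0, -1.0]]
force: [-0.8, 18.5, 2.9]
opening: 0.161
grasp_force: 30.0
```

The carriage stopped hard with 18 N holding at constant position, so it is home. I'll release, rise, and turn so the gripper body stays clear of the tab.

Emit:
{"fn": "apply_moves", "kwargs": {"steps": [[[0.2,0,0,0,0,0,-1],[0.4,0,0,0,0,0,-1],[0.45,0,0,0,0,0,-1],[0.45,0,0,0,0,0,0],[0.45,0,0,0,0,0,0],[0.45,0,0,0,0,0,0],[0.45,0,-3,0,0,0,0],[0.45,0,-8,0,0,0,0],[0.45,0,-8,0,0,0,-1],[0.45,0,-8,0,0,0,-1]]]}}

```text
time_s: 20.38
position: [0.5298, 0.0124, 0.1765]
tcp_rot: [[-0.185, 0.983, 0.0], [0.983, 0.185, -0.0], [-0.0, -0.0, -1.0]]
force: [-0.9, 0.1, 0.1]
opening: 0.354
grasp_force: 0.0
```

```bash
python3 - <<'E'
from h import *
go(.6023,.0748,.09,190.7)
s=bot.read_state();print(s['position'],s['opening'])
# check tab position: where is the bright tab top in top view? save crop diff not viewed
E
```

```text
go [4.79 8.28 8.65] [ -0.   0. -90.]
[0.52976515 0.01241194 0.17646627] 0.3537678902762484
```

Emit:
{"fn": "apply_moves", "kwargs": {"steps": [[[4.8,8.3,0,0,0,-90,-1],[4.8,8.3,0,0,0,-90,-1],[4.8,8.3,0,0,0,-90,-1],[4.8,8.3,0,0,0,-90,-1],[4.8,8.3,0,0,0,-90,-1],[4.8,8.3,0,0,0,-90,-1],[4.8,8.3,0,0,0,-90,-1],[4.8,8.3,0,0,0,-90,-1],[4.8,8.3,0,0,0,-90,-1],[4.8,8.3,0,0,0,-90,-1],[4.8,8.3,5,0,0,-90,-1],[4.8,8.3,8,0,0,-90,-1],[4.8,8.3,8.6,0,0,-90,-1],[4.8,8.3,8.6,0,0,-90,-1]]]}}

```text
time_s: 22.12
position: [0.6027, 0.0751, 0.0903]
tcp_rot: [[-0.983, -0.185, -0.001], [-0.185, 0.983, -0.0], [0.001, 0.0, -1.0]]
force: [-0.4, 1.3, 0.6]
opening: 0.006
grasp_force: 0.0
```

Emit:
{"fn": "apply_moves", "kwargs": {"steps": [[[0,0,0.8,0,0,0,-1],[0,0,1.4,0,0,0,-1],[0,0,1.7,0,0,0,-1],[0,0,1.9,0,0,0,-1],[0,0,1.9,0,0,0,-1]]]}}

```text
time_s: 22.75
position: [0.6027, 0.0752, 0.0718]
tcp_rot: [[-0.983, -0.185, 0.0], [-0.185, 0.983, -0.0], [-0.0, -0.0, -1.0]]
force: [-0.5, 0.1, 1.8]
opening: 0.008
grasp_force: 1.1
```

Emit:
{"fn": "apply_moves", "kwargs": {"steps": [[[0,0,0.2,0,0,0,-1],[0,0,0.4,0,0,0,-1],[0,0,0.4,0,0,0,-1]]]}}

```text
time_s: 23.12
position: [0.6027, 0.0752, 0.0677]
tcp_rot: [[-0.983, -0.185, 0.0], [-0.185, 0.983, 0.0], [-0.0, -0.0, -1.0]]
force: [-1.5, 0.7, 5.3]
opening: 0.002
grasp_force: 2.3
```

Emit:
{"fn": "apply_moves", "kwargs": {"steps": [[[0,0,0.2,0,0,0,-1],[0,0,0.4,0,0,0,-1],[0,0,0.5,0,0,0,-1],[0,0,0.5,0,0,0,-1]]]}}

```text
time_s: 23.62
position: [0.6028, 0.0752, 0.067]
tcp_rot: [[-0.983, -0.186, 0.001], [-0.186, 0.983, -0.0], [-0.001, -0.001, -1.0]]
force: [-7.1, -0.3, 28.3]
opening: 0.006
grasp_force: 14.4
```

Emit:
{"fn": "apply_moves", "kwargs": {"steps": [[[0,0,-1,0,0,0,-1],[0,0,-3,0,0,0,-1],[0,0,-8,0,0,0,-1],[0,0,-14,0,0,0,-1],[4,6,-17,0,0,0,-1],[4,6,-17,0,0,0,-1],[4,6,-17,0,0,0,-1]]]}}

```text
time_s: 24.5
position: [0.5519, 0.1273, 0.2325]
tcp_rot: [[-0.982, -0.187, 0.001], [-0.187, 0.982, -0.0], [-0.0, -0.0, -1.0]]
force: [0.9, -0.2, -0.6]
opening: 0.003
grasp_force: 0.0
```

```bash
python3 - <<'E'
from h import *
m=bot.camera_model('wrist');im=bot.capture('wrist').astype(int).sum(2)//3
y=np.radians(10.7)
f=lambda a,b,z:(.535+np.cos(y)*a-np.sin(y)*b,-.0147+np.sin(y)*a+np.cos(y)*b,z)
def line(P):
    p=proj(m,P);print([tuple(q) for q in p[[0,-1]].round(0).astype(int)]);print([int(im[int(round(v)),int(round(u))]) if 0<=v<420 and 0<=u<560 else -1 for u,v in p])
print('tab along y 0..60 every 2.5mm, z .117');line([f(0,b/1000,.117) for b in np.arange(0,110,2.5)])
print('carriage/connector z .06 -10..20');line([f(-.02,b/1000,.08) for b in np.arange(-40,60,2.5)])
print('across box at y -45');line([f(a/1000,-.08,.08) for a in np.arange(-45,46,2.5)])
s=bot.read_state();print(s['position'],s['force'],s['time_s'])
E
```

```text
tab along y 0..60 every 2.5mm, z .117
[(np.int64(124), np.int64(164)), (np.int64(250), np.int64(163))]
[246, 245, 243, 245, 238, 233, 245, 251, 254, 254, 254, 254, 254, 254, 254, 254, 254, 249, 120, 120, 119, 119, 62, 16, 15, 17, 47, 134, 212, 213, 213, 212, 212, 186, 188, 190, 106, 106, 108, 107, 108, 108, 107, 133]
carriage/connector z .06 -10..20
[(np.int64(99), np.int64(137)), (np.int64(200), np.int64(136))]
[242, 243, 243, 242, 243, 241, 243, 243, 242, 224, 213, 229, 228, 227, 229, 229, 107, 86, 65, 48, 49, 44, 49, 50, 52, 53, 53, 53, 55, 56, 57, 57, 61, 60, 39, 15, 13, 17, 17, 107]
across box at y -45
[(np.int64(55), np.int64(111)), (np.int64(71), np.int64(203))]
[195, 166, 118, 117, 117, 118, 117, 119, 238, 240, 238, 238, 237, 238, 238, 241, 240, 238, 240, 242, 239, 237, 238, 235, 239, 240, 240, 243, 238, 115, 117, 182, 196, 190, 184, 193, 186]
[0.55245143 0.12656869 0.23188024] [ 0.07919244 -0.96735486  0.08462581] 24.55
```

```bash
python3 - <<'E'
from rig import bot
print(bot.hand_in())
E
```

```text
the job is handed in; nothing more can be done
None
```

I handed the job in at about 24.6 s: heat sink released in the tray fins up (not looked at again after release), module seated in the cradle, carriage home against the connector, then button pressed fully and released.

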